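# Close the sample pots with their own lids

## Task

Two open round stainless sample pots, one wide and one narrow, stand on the bench by the pilot water rig, and their two round lids with black knobs lie about. Put each lid on the pot that it fits so that it sits level and fully down on the rim, both pots standing upright; set the lids on rather than dropping them.

Things in the scene. Friction and masses are not known exactly. Their poses are not given: they have to be found in the camera images.
- lid_wide_knob (a point): wide round stainless lid (about 240 g), lying knob up: centre of its black knob, an upright cylinder 26 mm in diameter, 44 mm tall, on the lid's axis (z up). Flange 116 mm in diameter, 4 mm thick, its top 22 mm below this point; under it a tapered plug 12 mm deep (92 mm wide at the flange, 78 at the foot), on which it lies: this point is 38 mm above the plug's foot.
- lid_narrow_knob (a point): narrow round stainless lid (about 140 g), lying knob up: centre of its black knob, an upright cylinder 26 mm in diameter, 44 mm tall, on the lid's axis (z up). Flange 82 mm in diameter, 4 mm thick, its top 22 mm below this point; under it a tapered plug 12 mm deep (58 mm wide at the flange, 44 at the foot), on which it lies: this point is 38 mm above the plug's foot.
- pot_wide_mouth (a point): wide open round stainless pot, loose (about 750 g), upright: centre of its mouth, level with the rim, on its axis (z up). Straight cylinder 108 mm outside diameter, 100 mm tall, walls 4 mm, mouth 100 mm wide. With its lid seated, the flange lies on the rim and the lid's knob point is 26 mm above this one.
- pot_narrow_mouth (a point): narrow open round stainless pot, loose (about 600 g), upright: centre of its mouth, level with the rim, on its axis (z up). Straight cylinder 74 mm outside diameter, 120 mm tall, walls 4 mm, mouth 66 mm wide. With its lid seated, the flange lies on the rim and the lid's knob point is 26 mm above this one.
Mind the look-alikes: they are no part of the job. What is shaped like the part that bears lid_wide_knob but blue or pink is not meant.

How it is judged:
At the end, for the whole second after the job is handed in: The wide lid is on the wide pot and the narrow lid on the narrow pot: each knob within 12 mm of its pot's axis, the flange down on the rim to within 5 mm, lids and pots upright within 7 degrees and at rest (horizontal distance between lid_wide_knob and pot_wide_mouth below 0.012 m and z of lid_wide_knob in the frame of pot_wide_mouth between 0.021 and 0.031 m and angle between each of lid_wide_knob, pot_wide_mouth, lid_narrow_knob, pot_narrow_mouth's own z axis and vertical below 0.12 rad and linear speed of each of lid_wide, pot_wide, lid_narrow, pot_narrow below 0.03 m/s and horizontal distance between lid_narrow_knob and pot_narrow_mouth below 0.012 m and z of lid_narrow_knob in the frame of pot_narrow_mouth between 0.021 and 0.031 m); the robot touches nothing.
It fails at once if the wide lid is let fall onto its pot: loose above the mouth more than 20 mm higher than its seat (horizontal distance between lid_wide_knob and pot_wide_mouth below 0.05 m and z of lid_wide_knob in the frame of pot_wide_mouth above 0.046 m and contact force between the fingers and lid_wide below 0.05 N).
It fails at once if the narrow lid is let fall onto its pot: loose above the mouth more than 20 mm higher than its seat (horizontal distance between lid_narrow_knob and pot_narrow_mouth below 0.05 m and z of lid_narrow_knob in the frame of pot_narrow_mouth above 0.046 m and contact force between the fingers and lid_narrow below 0.05 N).
It also fails if it takes over 59 s, if anything falls off the work surface, if the arm or the gripper's body presses on something with over 40 N, if the wrist force passes 120 N, or if a joint passes its speed limit or range.

## Robot

A 7-joint arm with a two-finger parallel gripper is mounted at the origin on the work surface. World frame = base frame: x ahead of the robot, y to its left, z up, the work surface at z = 0. Lengths are in m, angles in rad, forces in N, time in s.
With the tool pointing down it reaches from about 0.4 to 0.85 m from the base axis. Payload 4.5 kg.
Tool frame: the origin (TCP) lies midway between the tips of the shut fingers; the grasp point (between the pads) lies grasp_offset behind it (grasp_offset is the distance from the TCP to the grasp point, in m); z points along the fingers, y is the direction in which the jaws open and shut (so a half turn about z gives the same grasp; the last joint's range is limited). The gripper opens to 85 mm and grips with 20 to 120 N. Pads are 22 mm wide; open, the fingers measure 114 mm over their backs; the gripper's body (76 mm by 85 mm) begins 54 mm behind the grasp point. The pads swing forward as they close: fully open they stand 13 mm farther back than shut.
Start: joints at [1.353, 0.689, -0.195, 1.565, 0.157, 0.902, -0.215], TCP at [0.156, -0.605, 0.231] pointing down, gripper open.
Joint ranges: [-3.01, 3.01], [-0.46, 2.08], [-1.47, 1.51], [0.13, 2.56], [-1, 4.14], [0.04, 2.09], [-2.66, 2.66]. Speed limits (rad/s): [2.57, 2.57, 3.14, 3.14, 3.14, 3.14, 3.14].

## Interface

Orientations are given as [roll, pitch, yaw] about the fixed x, y, z axes, in that order (R = Rz(yaw) Ry(pitch) Rx(roll)).
In Python, from bench import * gives the robot as it stands. The module is installed in compiled form; this text tells all that it offers.
- The arm moves only by the tool jog_arm, never from a script. Its arguments are lists of equal length, an entry for each row: "slide": the shift along the tool's x, y, z in mm, a list of three; "turn": the turn about the tool's z in rad. A call has 1 to 20 rows; each row is the pose to reach, as a shift and turn from the pose commanded when the call began, along the tool's axes at that moment; what a row does not reach only later rows make up. A row lasts 1/8 s, in which the tool goes at most 62.5 mm and 10.7 degrees, less where a joint would pass 70% of its speed; a pose out of reach is approached as far as the arm can. A call with a gripper value outside its range is refused whole. "fingers" is the opening, from 0 (shut) to 1 (fully open), set as the call begins (left out, the last holds). The fingers move at their own pace and stop on an object; "force" is the grip in N (left out, the last holds). Time passes only in rows, so rows that repeat a pose let the fingers close. It gives the time, the measured TCP pose, the force and the opening at its end, in the units of the state.
- read_state(): the state, without advancing time (a new reading comes with each control period).
- read_camera(name): name is "scene" or "top" or "wrist"; returns the picture (480x640x3 uint8, red, green, blue); there is no depth.
- calibration(name): a dict with "fx", "fy", "cx", "cy" (pixels), "pose" (4x4, takes a point from camera to world coordinates); the wrist camera has in their place "T_tool_cam" (4x4, takes a point from camera to tool coordinates, whose origin is the TCP and whose axes are the flange's). Camera axes: x right, y down, z forward; pixel columns grow to the right and rows downward; lengths in m; the calibration is good to about 2 mm. The wrist camera is an equidistant fisheye: a pixel r from the principal point sees the ray r / f radians off the axis. A picture is of the moment at which its call begins: read the wrist's pose just before it. calibration takes no time and is no camera call.
- close_job(): hands the job in, once; it reports no verdict.
The state is a dict: "time": time; "joints": joint angles; "qd": joint speeds; "joint_torque": joint torques, N m; "position": TCP position; "orientation": TCP orientation; "ft_force": force on the tool from outside, world axes, zero at the start; "torque": the same for the moment, N m; "finger_gap": finger opening in m.
Only numpy, scipy, OpenCV 4.12 (cv2) and the standard library are available. Lean on these libraries where they do the work, as an engineer would, in place of code of your own. Each camera call takes 0.05 s, during which the arm holds its last target.

## Working session

There is one attempt and no reset: what is moved stays moved. The work goes in short steps, Python scripts to look and compute and a tool call to move; the robot and the scene stay as the last step left them, time stands still between calls to the robot, and variables do not carry over. Pictures are saved under pics/ and viewed, and the job is handed in when it is done.

Besides the shell and the picture viewer there is one more tool, called after "Emit:" in YAML: its name, and indented under it one key for each argument. jog_arm: Moves the arm, as the interface text tells. Its arguments: {"type":"object","properties":{"slide":{"type":"array"},"turn":{"type":"array"},"fingers":{"type":"number"},"force":{"type":"number"}},"required":["slide","turn"]}

```bash
mkdir -p pics; python3 - <<'E'
from bench import *
import cv2
s=read_state();print({k:s[k] for k in ('time','position','orientation','finger_gap')})
try: print(grasp_offset)
except Exception as e: print(e)
for n in("scene","top"):
    cv2.imwrite(f"pics/{n}0.png",read_camera(n)[:,:,::-1]); c=calibration(n); print(n,c)
print(calibration("wrist"))
E
```

```text
{'time': 0.0, 'position': array([ 0.15552125, -0.6046631 ,  0.23049528]), 'orientation': array([-3.13976428e+00,  1.25164914e-04,  2.51933165e-01]), 'finger_gap': 0.08544413562970782}
0.0187
scene {'fx': 623.6910335453387, 'fy': 623.6910335453387, 'cx': 319.14415669663504, 'cy': 247.69878392598102, 'pose': array([[-0.53728041,  0.50296895, -0.67701698,  1.39607931],
       [ 0.84338847,  0.3155848 , -0.43485874,  0.58596947],
       [-0.00506418, -0.8046294 , -0.59375575,  0.88989365],
       [ 0.        ,  0.        ,  0.        ,  1.        ]])}
top {'fx': 490.89916951259977, 'fy': 490.89916951259977, 'cx': 323.31094796656123, 'cy': 256.4764380120305, 'pose': array([[ 0.0097936 , -0.99873869,  0.04924551,  0.46642451],
       [-0.999877  , -0.01038433, -0.01175407,  0.01320194],
       [ 0.01225062, -0.04912433, -0.99871754,  1.00340279],
       [ 0.        ,  0.        ,  0.        ,  1.        ]])}
{'fx': 371.64829954431775, 'fy': 371.64829954431775, 'cx': 323.14382541249046, 'cy': 242.36427075987842, 'T_tool_cam': array([[ 8.49963145e-04, -9.50145388e-01, -3.11806061e-01,
         8.05943284e-02],
       [ 9.99999497e-01,  6.41648380e-04,  7.70682481e-04,
         4.71879559e-04],
       [-5.32190551e-04, -3.11806560e-01,  9.50145455e-01,
        -1.43701974e-01],
       [ 0.00000000e+00,  0.00000000e+00,  0.00000000e+00,
         1.00000000e+00]])}
```

View pics/scene0.png

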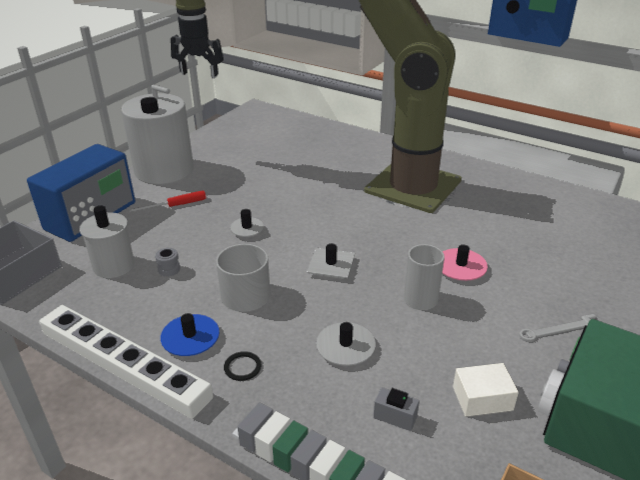

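View pics/top0.png

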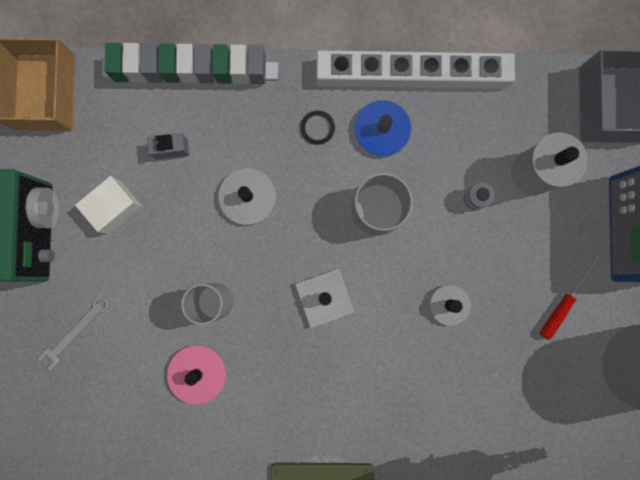

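The top view shows the wide lid at about (247,196), the narrow lid at (450,305), the wide pot's mouth at (383,202) and the narrow pot's mouth at (203,304). The blue, pink and square lids and the already lidded pot are decoys.

```bash
cat > h.py <<'E'
import numpy as np, cv2
from bench import *
def cast(n,uv,z):
    c=calibration(n);T=c["pose"]
    d=T[:3,:3]@np.array([(uv[0]-c["cx"])/c["fx"],(uv[1]-c["cy"])/c["fy"],1]);o=T[:3,3]
    return o+d*(z-o[2])/d[2]
def proj(n,p):
    c=calibration(n);T=c["pose"];q=T[:3,:3].T@(np.array(p)-T[:3,3])
    return np.array([c["fx"]*q[0]/q[2]+c["cx"],c["fy"]*q[1]/q[2]+c["cy"]])
def dil(n,p): # pixels/m
    return np.linalg.norm(proj(n,np.array(p)+[.001,0,0])-proj(n,p))*1000
E
python3 - <<'E'
from h import *
im=cv2.imread("pics/top0.png");g=cv2.GaussianBlur(cv2.cvtColor(im,cv2.COLOR_BGR2GRAY),(3,3),0)
big=cv2.resize(im,None,fx=2,fy=2)
out=[]
for nm,uv,z,D in(("lw",(247,196),.016,.116),("ln",(450,305),.016,.082),("pw",(383,202),.1,.108),("pn",(203,304),.12,.074)):
    r=D/2*dil("top",cast("top",uv,z))
    x,y=uv;m=int(r+14);x0,y0=x-m,y-m
    cr=cv2.resize(g[y0:y+m,x0:x+m],None,fx=4,fy=4,interpolation=cv2.INTER_CUBIC)
    C=cv2.HoughCircles(cr,cv2.HOUGH_GRADIENT_ALT if 0 else cv2.HOUGH_GRADIENT,1,8,param1=60,param2=15,minRadius=int(4*r-8),maxRadius=int(4*r+8))
    print(nm,"r exp",r)
    v=cv2.cvtColor(cr,cv2.COLOR_GRAY2BGR)
    for c in (C[0][:3] if C is not None else []):
        u=(c[0]+.5)/4-.5+x0,(c[1]+.5)/4-.5+y0
        print("  ",np.round(u,1),c[2]/4,np.round(cast("top",u,z),4), "scene px",proj("scene",cast("top",u,z)).round())
    if C is not None: c=C[0][0];cv2.circle(v,(int(c[0]),int(c[1])),int(c[2]),(0,0,255),1)
    out.append(cv2.resize(v,(300,300)))
cv2.imwrite("pics/fit.png",np.vstack([np.hstack(out[:2]),np.hstack(out[2:])]))
E
```

```text
lw r exp 28.471645508324404
ln r exp 20.46464270690448
   [450.2 305. ] 20.325 [ 0.4201 -0.2546  0.016 ] scene px [246. 226.]
pw r exp 28.904610739667675
   [382.8 202.2] 27.45 [ 0.6129 -0.1067  0.1   ] scene px [243. 259.]
   [381.2 200.5] 28.875 [ 0.6161 -0.1039  0.1   ] scene px [243. 260.]
   [380.8 203.2] 28.425 [ 0.6109 -0.103   0.1   ] scene px [245. 259.]
pn r exp 20.770034675867002
   [202.  305.2] 19.575 [0.4204 0.2188 0.12  ] scene px [426. 254.]
```

View pics/fit.png

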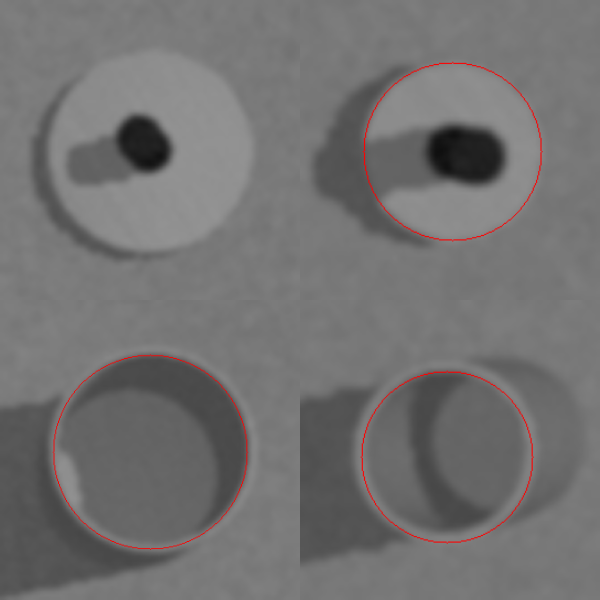

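```bash
python3 - <<'E'
from h import *
im=cv2.imread("pics/top0.png");g=cv2.cvtColor(im,cv2.COLOR_BGR2GRAY)
out=[]
for nm,uv,z,D in(("lw",(247,196),.016,.116),("ln",(450,305),.016,.082),("pw",(383,202),.1,.104),("pn",(203,304),.12,.070)):
    r=D/2*dil("top",cast("top",uv,z));x,y=uv;m=int(r+14);x0,y0=x-m,y-m
    cr=cv2.resize(g[y0:y+m,x0:x+m],None,fx=4,fy=4,interpolation=cv2.INTER_CUBIC).astype(float)
    v=cv2.cvtColor(cr.astype(np.uint8),cv2.COLOR_GRAY2BGR)
    P=[];c0=np.array([cr.shape[1]/2,cr.shape[0]/2])
    c=c0.copy()
    for it in range(6):
        P=[]
        for a in np.arange(0,2*np.pi,.05):
            rr=np.arange(4*r-14,4*r+14,.5) if it<3 else np.arange(4*r-7,4*r+7,.5)
            q=c+np.outer(rr,[np.cos(a),np.sin(a)])
            s=cv2.remap(cr.astype(np.float32),q[:,0:1].astype(np.float32),q[:,1:].astype(np.float32),1).ravel()
            k=np.argmin(np.gradient(cv2.GaussianBlur(s[:,None],(1,9),0).ravel())[2:-2])+2 if nm[0]=='l' else np.argmax(s)
            if 0<k<len(s)-1:P.append(q[k])
        P=np.array(P)
        for _ in range(4): # circle lsq w/ trimming
            A=np.c_[2*P,np.ones(len(P))];sol=np.linalg.lstsq(A,(P**2).sum(1),rcond=None)[0]
            R=np.sqrt(sol[2]+sol[0]**2+sol[1]**2);e=np.abs(np.hypot(*(P-sol[:2]).T)-R);P=P[e<=max(2.0,np.percentile(e,90))]
        c=sol[:2]
    u=(c+.5)/4-.5+[x0,y0]
    w=cast("top",u,z);print(nm,u.round(2),"r",(R/4).round(2),"exp",r.round(2),len(P),e.mean().round(2),w.round(4),"scene",proj("scene",w).round(1))
    cv2.circle(v,(int(c[0]),int(c[1])),int(R),(0,0,255),1);out.append(cv2.resize(v,(300,300)))
cv2.imwrite("pics/fit2.png",np.vstack([np.hstack(out[:2]),np.hstack(out[2:])]))
# scene view enlarged crop w/ projected rims
s=cv2.imread("pics/scene0.png")
cv2.imwrite("pics/sc.png",cv2.resize(s[190:380,200:480],(800,543),interpolation=cv2.INTER_CUBIC))
E
```

```text
lw [246.56 195.81] r 28.4 exp 28.47 105 0.79 [0.6363 0.158  0.016 ] scene [345.6 342.8]
ln [449.91 304.99] r 20.14 exp 20.46 111 0.66 [ 0.4201 -0.2539  0.016 ] scene [246.7 226.4]
pw [383.64 201.23] r 27.85 exp 27.83 111 0.63 [ 0.6148 -0.1084  0.1   ] scene [241.5 259. ]
pn [201.64 303.89] r 19.52 exp 19.65 126 0.46 [0.4229 0.2195 0.12  ] scene [425.6 254.7]
```

View pics/fit2.png

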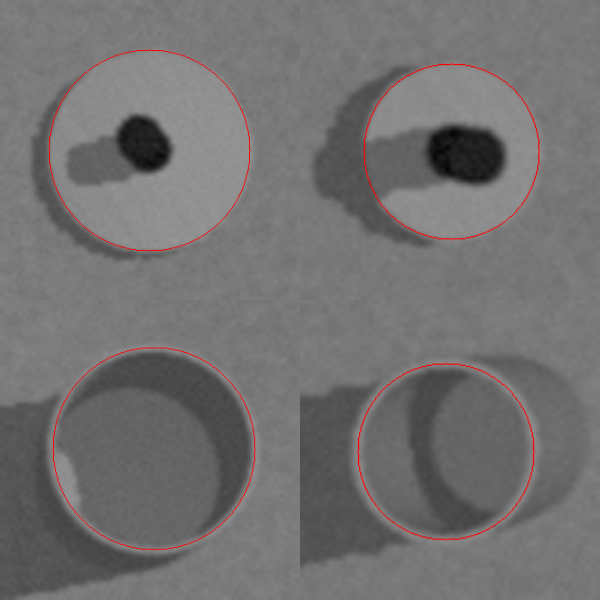

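View pics/sc.png

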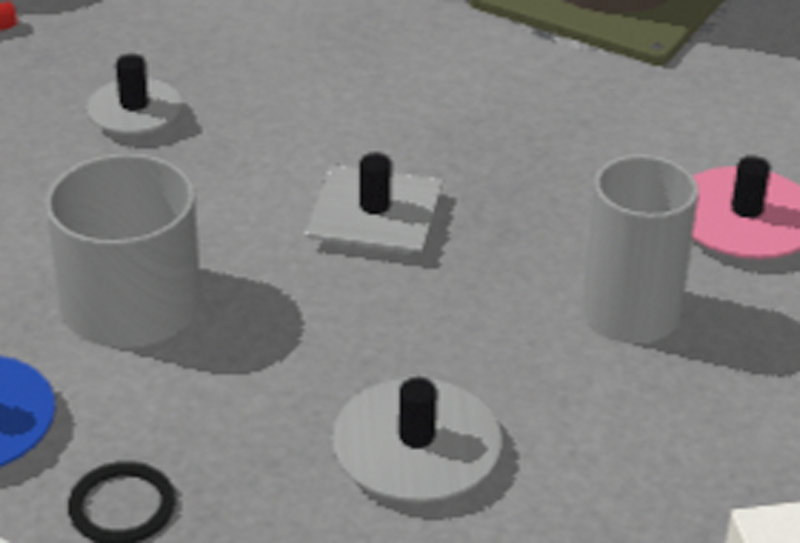

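```bash
python3 - <<'E'
from h import *
b=cast("scene",(163,172),0);print(b)
for z in(.1,.15,.2,.25,.3):
    print(z,proj("scene",[b[0]-.0,b[1],z]),cast("top",(605,365),z),cast("scene",(125,110),z),cast("scene",(190,110),z))
s=read_state()
from scipy.spatial.transform import Rotation as R
M=R.from_euler("xyz",s["orientation"]).as_matrix()
for t in([.4201,-.2539,.24],[.4201,-.2539,.022]): print((M.T@(np.array(t)-s["position"])*1000).round(1))
E
```

```text
[ 0.3106569 -0.6446834  0.       ]
0.1 [157.48710567 140.5576482 ] [ 0.31690667 -0.51647033  0.1       ] [ 0.21311143 -0.87567664  0.1       ] [ 0.10805378 -0.70654402  0.1       ]
0.15 [154.58703553 124.01733011] [ 0.32518193 -0.48715493  0.15      ] [ 0.2879929  -0.78315494  0.15      ] [ 0.18958536 -0.62472836  0.15      ]
0.2 [151.58444725 106.89230806] [ 0.33345719 -0.45783953  0.2       ] [ 0.36287436 -0.69063324  0.2       ] [ 0.27111694 -0.54291269  0.2       ]
0.25 [148.47380698  89.15102009] [ 0.34173245 -0.42852413  0.25      ] [ 0.43775583 -0.59811154  0.25      ] [ 0.35264852 -0.46109703  0.25      ]
0.3 [145.24917525  70.75959098] [ 0.35000771 -0.39920873  0.3       ] [ 0.51263729 -0.50558983  0.3       ] [ 0.4341801  -0.37928136  0.3       ]
[ 343.6 -273.8   -9. ]
[ 343.7 -273.5  209. ]
```

Emit:
jog_arm:
  slide:
    - [0,0,-50]
    - [25,-60,-60]
    - [50,-120,-60]
    - [50,-190,-60]
    - [100,-210,-60]
    - [160,-230,-60]
    - [220,-250,-50]
    - [280,-265,-30]
    - [344,-274,-10]
    - [344,-274,-10]
    - [344,-274,-10]
  turn: [0,0,0,0,0,0,0,0,0,0,0]
  fingers: 1
  force: 50

```text
time: 1.48
position: [0.4202, -0.2539, 0.2408]
orientation: [-3.141, 0.001, 0.253]
ft_force: [-0.8, -0.3, 0.6]
finger_gap: 0.0855
```

```bash
cat >> h.py <<'E'
from scipy.spatial.transform import Rotation as R
def wT():
    s=read_state();T=np.eye(4);T[:3,:3]=R.from_euler("xyz",s["orientation"]).as_matrix();T[:3,3]=s["position"]
    return T@calibration("wrist")["T_tool_cam"]
def wcast(T,uv,z):
    c=calibration("wrist");a=np.array([uv[0]-c["cx"],uv[1]-c["cy"]]);r=np.hypot(*a);th=r/c["fx"]
    d=T[:3,:3]@np.r_[a/r*np.sin(th),np.cos(th)];o=T[:3,3];return o+d*(z-o[2])/d[2]
def wproj(T,p):
    c=calibration("wrist");q=T[:3,:3].T@(np.array(p)-T[:3,3]);th=np.arctan2(np.hypot(q[0],q[1]),q[2])
    return np.array([c["cx"],c["cy"]])+q[:2]/np.hypot(q[0],q[1])*th*c["fx"]
def wcircle(im,T,p,rad,col=(0,0,255)):
    pts=np.array([wproj(T,np.array(p)+[rad*np.cos(a),rad*np.sin(a),0]) for a in np.arange(0,6.3,.1)]).round().astype(int)
    cv2.polylines(im,[pts],False,col,1)
E
python3 - <<'E'
from h import *
T=wT();im=read_camera("wrist")[:,:,::-1].copy()
p=[.4201,-.2539]
wcircle(im,T,p+[.016],.041);wcircle(im,T,p+[.060],.013,(0,255,0))
cv2.imwrite("pics/w1.png",im)
E
```

```text
(no output)
```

View pics/w1.png

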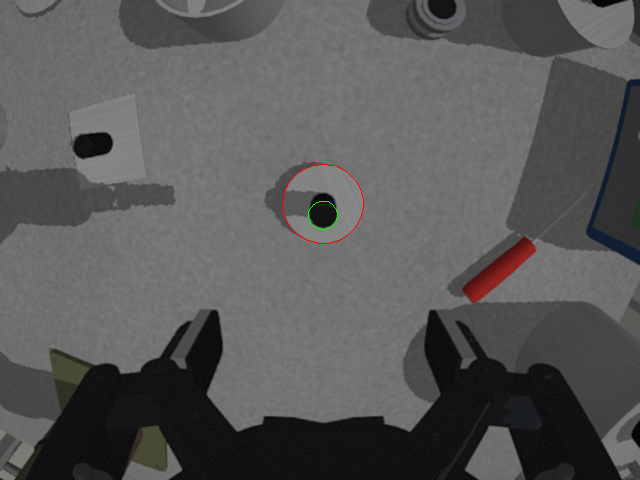

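The wrist view agrees: the flange and knob circles drawn from the top-view position fall on the lid at about (323,205), within about 1 mm. Next I descend and grip.

Emit:
jog_arm:
  slide:
    - [0,0,60]
    - [0,0,120]
    - [0,0,170]
    - [0,0,200]
    - [0,0,218]
    - [0,0,218]
    - [0,0,218]
  turn: [0,0,0,0,0,0,0]

```text
time: 2.4
position: [0.4202, -0.2555, 0.0244]
orientation: [3.14, -0.0, 0.25]
ft_force: [-0.1, 0.1, -0.1]
finger_gap: 0.0857
```

Emit:
jog_arm:
  slide:
    - [0,0,0]
    - [0,0,0]
    - [0,0,0]
    - [0,0,0]
    - [0,0,0]
    - [0,0,0]
    - [0,0,0]
    - [0,0,0]
  turn: [0,0,0,0,0,0,0,0]
  fingers: 0
  force: 60

```text
time: 3.4
position: [0.4207, -0.2542, 0.0237]
orientation: [3.141, -0.0, 0.252]
ft_force: [-0.3, 0.7, 5.8]
finger_gap: 0.0249
```

Emit:
jog_arm:
  slide:
    - [0,0,-20]
    - [0,0,-60]
    - [0,0,-120]
    - [0,0,-180]
    - [0,0,-220]
    - [0,0,-220]
    - [0,0,-220]
  turn: [0,0,0,0,0,0,0]

```text
time: 4.28
position: [0.4196, -0.254, 0.2423]
orientation: [-3.14, 0.002, 0.252]
ft_force: [-0.7, -0.0, -1.4]
finger_gap: 0.0251
```

```bash
python3 - <<'E'
from h import *
T=wT();im=read_camera("wrist")[:,:,::-1].copy()
cv2.imwrite("pics/w2.png",im)
s=read_state();print(s["time"],s["position"],s["orientation"],s["finger_gap"],s["ft_force"])
M=R.from_euler("xyz",s["orientation"]).as_matrix()
print((M.T@(np.array([.4229,.2195,.24])-s["position"])*1000).round(1))
E
```

```text
4.325 [ 0.41939064 -0.253769    0.24182345] [-3.13949494e+00  2.73134258e-03  2.51895865e-01] 0.024458918363049923 [ 0.28245868  0.04273835 -1.41508041]
[ 121.4 -457.5    2.5]
```

View pics/w2.png

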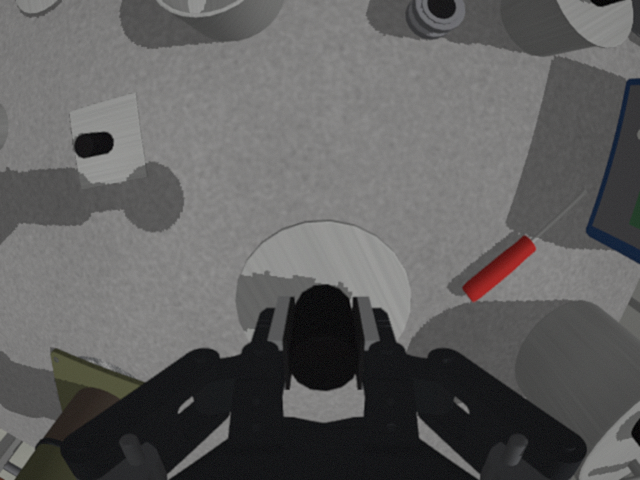

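Emit:
jog_arm:
  slide:
    - [20,-30,0]
    - [45,-80,0]
    - [70,-130,0]
    - [90,-180,0]
    - [110,-230,0]
    - [120,-280,0]
    - [125,-330,0]
    - [125,-380,0]
    - [124,-420,0]
    - [121,-445,0]
    - [121,-458,0]
    - [121,-458,0]
    - [121,-458,0]
    - [121,-458,0]
  turn: [0,0,0,0,0,0,0,0,0,0,0,0,0,0]

```text
time: 6.08
position: [0.4241, 0.2181, 0.2431]
orientation: [3.141, 0.0, 0.249]
ft_force: [0.3, -0.0, -0.9]
finger_gap: 0.0247
```

```bash
python3 - <<'E'
from h import *
T=wT();im=read_camera("wrist")[:,:,::-1].copy()
wcircle(im,T,[.4229,.2195,.12],.037);wcircle(im,T,[.4229,.2195,.12],.033,(0,255,0))
cv2.imwrite("pics/w3.png",im)
s=read_state();print(s["time"],s["position"],s["orientation"],s["finger_gap"],s["ft_force"])
E
```

```text
6.125 [0.4241019  0.21833364 0.24321631] [3.14096589e+00 1.00189171e-04 2.49795758e-01] 0.02457027348909078 [-0.1292718   0.14506409 -1.66871569]
```

View pics/w3.png

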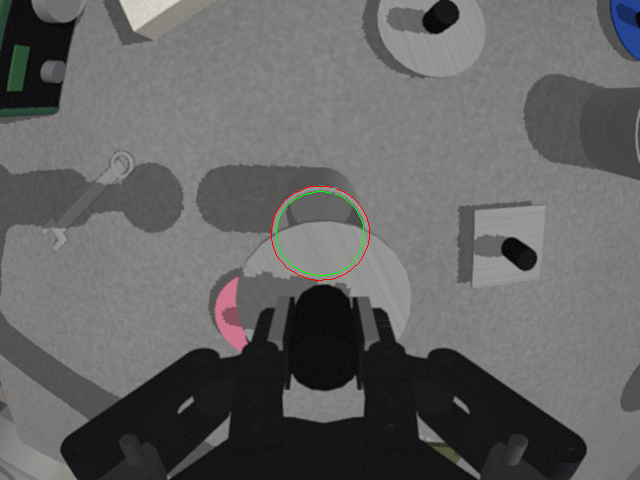

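The rim circles lie on the narrow pot at (322,232), so I lower the lid.

Emit:
jog_arm:
  slide:
    - [0,0,40]
    - [0,0,75]
    - [0,0,90]
    - [0,0,100]
    - [0,0,106]
    - [0,0,109]
    - [0,0,110]
    - [0,0,110]
    - [0,0,110]
  turn: [0,0,0,0,0,0,0,0,0]

```text
time: 7.25
position: [0.4239, 0.2196, 0.1335]
orientation: [-3.141, -0.001, 0.252]
ft_force: [0.6, 0.4, -0.7]
finger_gap: 0.0251
```

Emit:
jog_arm:
  slide:
    - [0,0,1]
    - [0,0,2]
    - [0,0,2]
    - [0,0,2]
  turn: [0,0,0,0]

```text
time: 7.75
position: [0.4238, 0.2195, 0.1317]
orientation: [3.142, -0.001, 0.252]
ft_force: [-0.5, -0.2, 5.3]
finger_gap: 0.0246
```

```bash
python3 - <<'E'
from h import *
cv2.imwrite("pics/w4.png",read_camera("scene")[190:380,330:500,::-1].repeat(3,0).repeat(3,1))
s=read_state();print(s["time"],s["position"],s["orientation"],s["finger_gap"],s["ft_force"])
E
```

```text
7.8 [0.42379334 0.21952388 0.13169005] [ 3.14153120e+00 -5.19939500e-04  2.51830592e-01] 0.02466255619634423 [-1.10192543 -0.20209286  5.48376913]
```

View pics/w4.png

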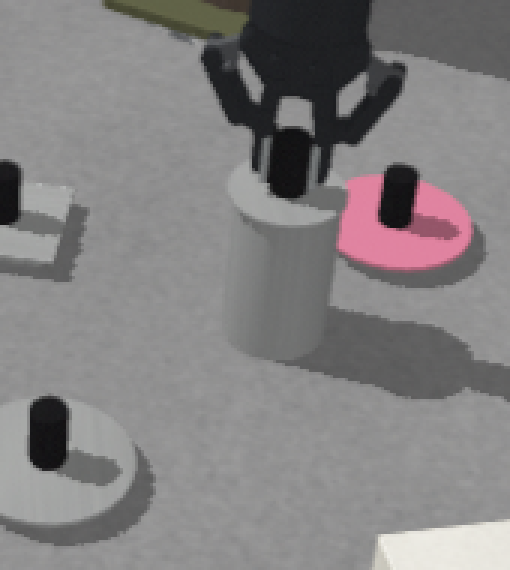

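The lid is level on the narrow pot's rim, with 5 N of contact at the expected height. I release and rise.

Emit:
jog_arm:
  slide:
    - [0,0,0]
    - [0,0,0]
    - [0,0,0]
    - [0,0,0]
    - [0,0,0]
    - [0,0,0]
  turn: [0,0,0,0,0,0]
  fingers: 1

```text
time: 8.55
position: [0.4237, 0.2195, 0.1312]
orientation: [3.142, 0.0, 0.252]
ft_force: [0.6, 0.2, -0.1]
finger_gap: 0.0853
```

Emit:
jog_arm:
  slide:
    - [0,0,-30]
    - [0,0,-80]
    - [0,0,-112]
    - [0,0,-112]
    - [0,0,-112]
  turn: [0,0,0,0,0]

```text
time: 9.18
position: [0.4233, 0.219, 0.2427]
orientation: [3.141, 0.001, 0.252]
ft_force: [-1.0, 0.2, 0.3]
finger_gap: 0.0849
```

```bash
python3 - <<'E'
from h import *
T=wT();im=read_camera("wrist")[:,:,::-1].copy()
s=read_state();p=[.4235,.2195]
wcircle(im,T,p+[.124],.041);wcircle(im,T,p+[.168],.013,(0,255,0))
cv2.imwrite("pics/w5.png",im)
print(s["time"],s["position"],s["orientation"],s["finger_gap"])
M=R.from_euler("xyz",s["orientation"]).as_matrix()
print((M.T@(np.array([.6363,.158,.24])-s["position"])*1000).round(1))
E
```

```text
9.225 [0.42301522 0.21891108 0.24232054] [3.14073679e+00 2.05288674e-03 2.51836189e-01] 0.08513585178890894
[191.4 112.1   2. ]
```

View pics/w5.png

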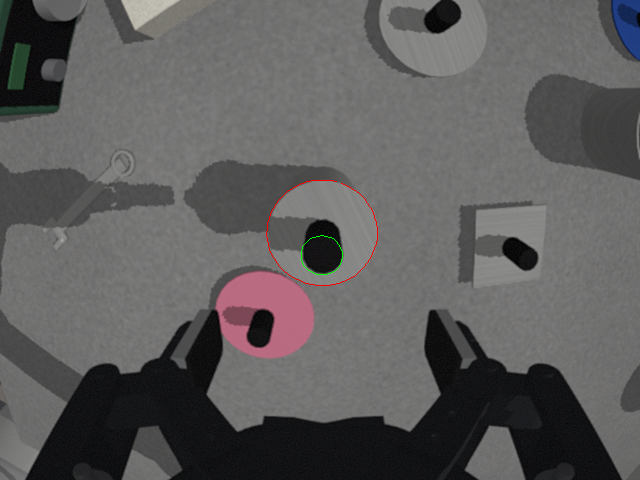

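The flange and knob fit the circles drawn at seated height, so the narrow lid is seated. Next is the wide lid.

Emit:
jog_arm:
  slide:
    - [45,26,0]
    - [95,56,0]
    - [145,85,0]
    - [180,106,0]
    - [191,112,0]
    - [191,112,0]
    - [191,112,0]
  turn: [0,0,0,0,0,0,0]

```text
time: 10.1
position: [0.6347, 0.1599, 0.2428]
orientation: [-3.141, 0.002, 0.254]
ft_force: [0.2, 0.6, -0.1]
finger_gap: 0.0854
```

```bash
python3 - <<'E'
from h import *
T=wT();im=read_camera("wrist")[:,:,::-1].copy()
s=read_state();p=[.6363,.158]
wcircle(im,T,p+[.016],.058);wcircle(im,T,p+[.060],.013,(0,255,0))
cv2.imwrite("pics/w6.png",im)
print(s["time"],s["position"],s["orientation"],s["finger_gap"])
E
```

```text
10.15 [0.63491043 0.1598553  0.24316419] [-3.14096162e+00  1.51526959e-03  2.54100804e-01] 0.08541294398826695
```

View pics/w6.png

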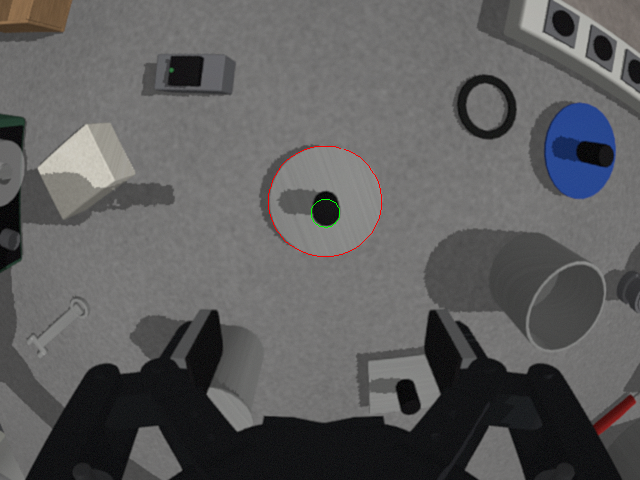

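The circles match the wide lid at (325,201). I descend 219 mm and grip.

Emit:
jog_arm:
  slide:
    - [0,0,60]
    - [0,0,120]
    - [0,0,170]
    - [0,0,200]
    - [0,0,219]
    - [0,0,219]
    - [0,0,219]
  turn: [0,0,0,0,0,0,0]

```text
time: 11.02
position: [0.6376, 0.1592, 0.0258]
orientation: [-3.141, -0.003, 0.252]
ft_force: [-0.0, 0.5, -0.6]
finger_gap: 0.0851
```

Emit:
jog_arm:
  slide:
    - [0,0,0]
    - [0,0,0]
    - [0,0,0]
    - [0,0,0]
    - [0,0,0]
    - [0,0,0]
    - [0,0,0]
    - [0,0,0]
  turn: [0,0,0,0,0,0,0,0]
  fingers: 0
  force: 70

```text
time: 12.02
position: [0.637, 0.1585, 0.0248]
orientation: [3.141, -0.001, 0.252]
ft_force: [-0.8, -0.1, 5.8]
finger_gap: 0.0247
```

Emit:
jog_arm:
  slide:
    - [0,0,-20]
    - [0,0,-60]
    - [0,0,-120]
    - [0,0,-180]
    - [0,0,-220]
    - [0,0,-220]
    - [0,0,-220]
  turn: [0,0,0,0,0,0,0]

```text
time: 12.9
position: [0.6355, 0.1582, 0.2435]
orientation: [3.141, 0.002, 0.252]
ft_force: [-0.4, 0.1, -2.2]
finger_gap: 0.0248
```

```bash
python3 - <<'E'
from h import *
s=read_state();print(s["time"],s["position"],s["orientation"],s["finger_gap"],s["ft_force"])
M=R.from_euler("xyz",[np.pi,0,.252]).as_matrix()
print((M.T@(np.array([.6148,-.1084,.24])-s["position"])*1000).round(1))
E
```

```text
12.9 [0.63548594 0.15822688 0.24349065] [3.14128580e+00 2.28407166e-03 2.52046423e-01] 0.024754906049936323 [-0.43319619  0.09855285 -2.17089373]
[-86.5 253.    3.5]
```

Emit:
jog_arm:
  slide:
    - [-12,35,0]
    - [-30,85,0]
    - [-47,135,0]
    - [-64,185,0]
    - [-78,225,0]
    - [-85,247,0]
    - [-87,253,0]
    - [-87,253,0]
    - [-87,253,0]
    - [-87,253,0]
  turn: [0,0,0,0,0,0,0,0,0,0]

```text
time: 14.15
position: [0.6155, -0.1064, 0.2442]
orientation: [-3.141, -0.0, 0.254]
ft_force: [-0.0, -0.7, -2.0]
finger_gap: 0.0243
```

```bash
python3 - <<'E'
from h import *
T=wT();im=read_camera("wrist")[:,:,::-1].copy()
wcircle(im,T,[.6148,-.1084,.1],.054);wcircle(im,T,[.6148,-.1084,.1],.05,(0,255,0))
cv2.imwrite("pics/w7.png",im)
s=read_state();print(s["time"],s["position"],s["orientation"],s["finger_gap"],s["ft_force"])
E
```

```text
14.2 [ 0.61545387 -0.10679388  0.24427604] [-3.14112887e+00 -6.70414521e-05  2.53620604e-01] 0.02469340798020821 [-0.34136732 -0.46486573 -1.93312071]
```

View pics/w7.png

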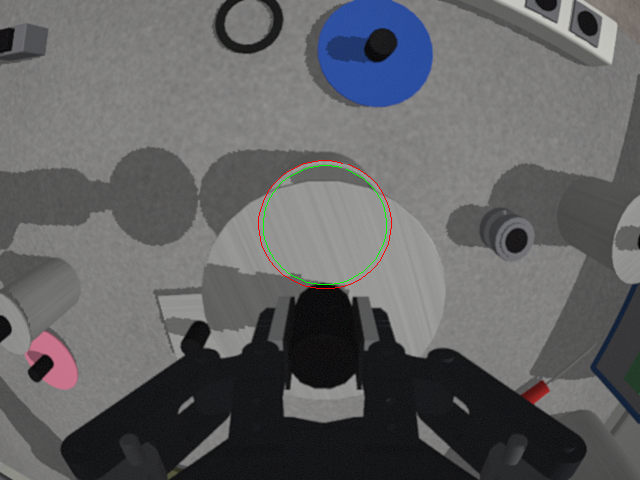

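The visible part of the rim lies on the drawn circle at the top, (325,162), so I lower the lid.

Emit:
jog_arm:
  slide:
    - [0,0,50]
    - [0,0,90]
    - [0,0,108]
    - [0,0,118]
    - [0,0,124]
    - [0,0,127]
    - [0,0,128]
    - [0,0,128]
    - [0,0,128]
  turn: [0,0,0,0,0,0,0,0,0]

```text
time: 15.32
position: [0.6156, -0.1082, 0.1167]
orientation: [3.141, -0.001, 0.252]
ft_force: [-0.1, 0.0, -2.0]
finger_gap: 0.0243
```

Emit:
jog_arm:
  slide:
    - [0,0,1]
    - [0,0,2]
    - [0,0,3]
    - [0,0,3]
    - [0,0,3]
  turn: [0,0,0,0,0]

```text
time: 15.95
position: [0.6154, -0.1081, 0.1133]
orientation: [3.142, -0.0, 0.252]
ft_force: [0.8, -0.6, -2.0]
finger_gap: 0.0247
```

```bash
python3 - <<'E'
from h import *
cv2.imwrite("pics/w8.png",read_camera("scene")[190:380,150:350,::-1].repeat(3,0).repeat(3,1))
s=read_state();print(s["time"],s["position"],s["orientation"],s["finger_gap"],s["ft_force"])
E
```

```text
16.0 [ 0.61538662 -0.10811359  0.11331725] [ 3.14150758e+00 -5.22694154e-05  2.51787919e-01] 0.024468915403959186 [ 0.08080331  0.43374172 -2.09132846]
```

View pics/w8.png

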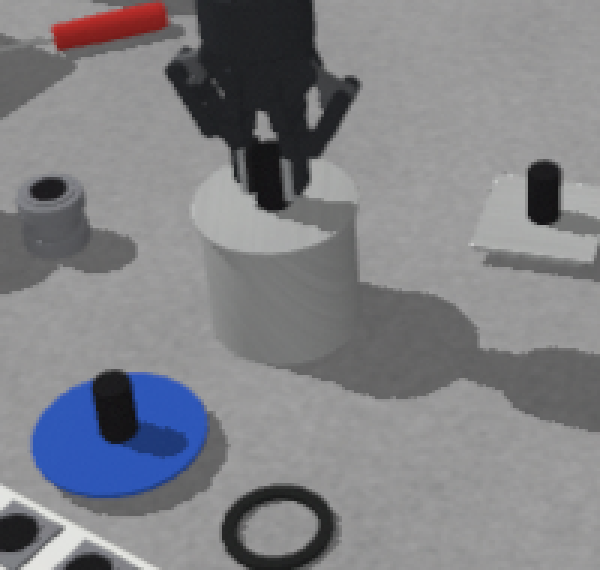

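The lid is level and just above the rim, with no contact yet, so I go down another 2 mm.

Emit:
jog_arm:
  slide:
    - [0,0,1]
    - [0,0,1.5]
    - [0,0,2]
    - [0,0,2]
  turn: [0,0,0,0]

```text
time: 16.5
position: [0.6155, -0.1081, 0.1128]
orientation: [3.141, -0.001, 0.252]
ft_force: [-3.1, 0.2, 9.5]
finger_gap: 0.0242
```

Contact at the expected height. I release.

Emit:
jog_arm:
  slide:
    - [0,0,0]
    - [0,0,0]
    - [0,0,0]
    - [0,0,0]
    - [0,0,0]
    - [0,0,0]
  turn: [0,0,0,0,0,0]
  fingers: 1

```text
time: 17.25
position: [0.6154, -0.1081, 0.1113]
orientation: [3.142, 0.0, 0.252]
ft_force: [0.4, 0.2, 0.1]
finger_gap: 0.0854
```

Emit:
jog_arm:
  slide:
    - [0,0,-30]
    - [0,0,-80]
    - [0,0,-130]
    - [0,0,-140]
    - [0,0,-140]
    - [0,0,-140]
  turn: [0,0,0,0,0,0]

```text
time: 18.0
position: [0.6142, -0.1081, 0.2495]
orientation: [-3.141, 0.003, 0.252]
ft_force: [0.0, 0.7, -0.8]
finger_gap: 0.0856
```

```bash
python3 - <<'E'
from h import *
T=wT();im=read_camera("wrist")[:,:,::-1].copy()
s=read_state();p=[.6148,-.1084]
wcircle(im,T,p+[.104],.058);wcircle(im,T,p+[.148],.013,(0,255,0))
sc=read_camera("scene")[140:440,150:520,::-1]
cv2.imwrite("pics/w9.png",im);cv2.imwrite("pics/s9.png",cv2.resize(sc,(740,600),interpolation=cv2.INTER_CUBIC))
print(s["time"],s["position"],s["finger_gap"],s["ft_force"])
E
```

```text
18.05 [ 0.6142253  -0.10806484  0.24945116] 0.08536073770444906 [0.1005286  0.01464699 0.01495595]
```

View pics/w9.png

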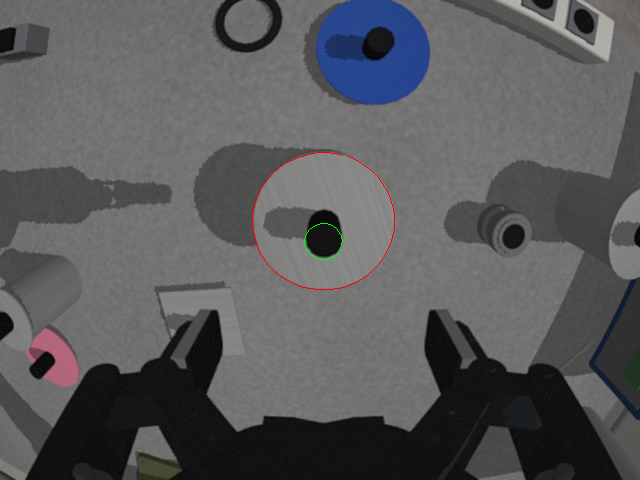

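View pics/s9.png

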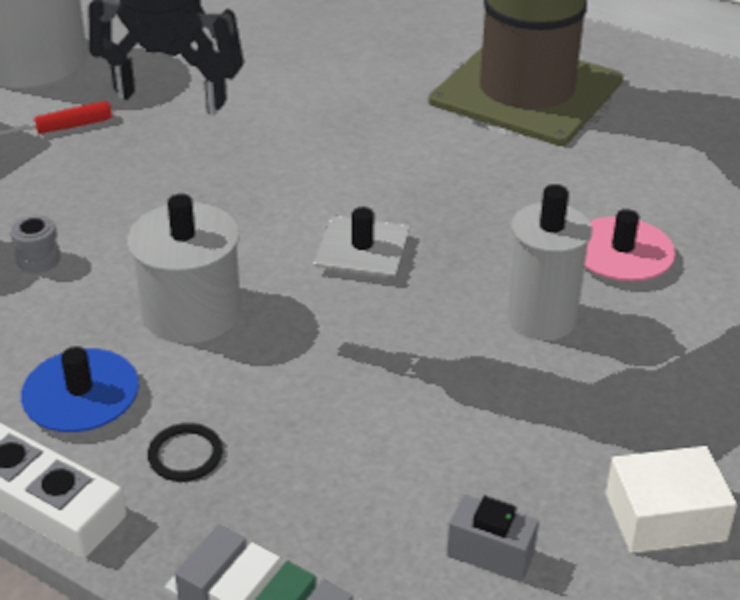

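Both lids are level and down on their rims. The wide flange and knob match their seated-height circles, and the gripper is clear.

```bash
python3 -c "
from bench import *
close_job();print(read_state()['time'])"
```

```text
the job is handed in; nothing more can be done
the job is handed in; nothing more can be done
```

Both lids are on their pots and the job is handed in, about 18 s into the 59 s allowed. I gripped each lid by its knob and lowered it until the wrist felt contact, about 5 N for the narrow lid and 9.5 N for the wide one. Only then did I open the fingers.

- **Seating:** Contact came within about 1 mm of the height expected for a seated lid. In the wrist pictures after release, each flange and knob matched the circles drawn for its pot's axis and seated height to within about 2 mm. The last scene picture shows both pots upright with level lids.
- **Clearance:** The gripper was open and well clear, with about zero force on the wrist.
- **Disagreements:** My first automatic circle detection (Hough) gave rim centres a few millimetres off and missed the wide lid, so I replaced it with an edge fit that agreed with the scene and wrist cameras. No other check failed, and `close_job()` gave no verdict.

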